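Line up the analyser's reagent bottles by height

ROBOT

A 6-joint arm with a two-finger parallel gripper is mounted at the origin on the work surface. World frame = base frame: x ahead of the robot, y to its left, z up, the work surface at z = 0. Lengths are in m, angles in rad, forces in N, time in s.
With the tool pointing down it reaches from about 0.375 to 0.9 m from the base axis. Payload 3.1 kg.
Tool frame: the origin (TCP) lies between the finger pads; the fingertips stand 11 mm ahead of it and the grasp point (between the pads) lies 8 mm behind it; z points along the fingers, y is the direction in which the jaws open and shut (so a half turn about z gives the same grasp; the last joint's range is limited). The gripper opens to 85 mm and grips with 20 to 120 N. Pads are 22 mm wide; open, the fingers measure 114 mm over their backs; the gripper's body (76 mm by 85 mm) begins 54 mm behind the grasp point. The pads swing forward as they close: fully open they stand 13 mm farther back than shut.
Start: joints at [0.958, 0.527, 1.433, -0, 1.181, -0.178], TCP at [0.263, 0.567, 0.242] pointing down, gripper open.
Joint ranges: [-3.08, 3.08], [-0.75, 2.2], [0.22, 2.44], [-1.43, 4.57], [0, 2.65], [-2.85, 2.85]. Speed limits (rad/s): [2.79, 2.79, 3.14, 3.14, 3.14, 3.14].

INTERFACE

Orientations are given as a unit quaternion [x, y, z, w].
In Python, from station import manip gives the robot as it stands.
- The arm moves only by the tool move_arm, never from a script. Its argument "deltas" is a list of rows, each a list of 5 numbers: the shift along the tool's x, y, z in units of 40 cm (1.0 is 40 cm), then the turn about the tool's z in units of 0.5 rad (1.0 is 0.5 rad), then the opening in per cent of the stroke, from 0 (shut) to 100 (fully open). In form: [[x, y, z, twist, grip], ...]. A call has exactly 8 rows; each row is the pose to reach, as a shift and turn from the pose commanded when the call began, along the tool's axes at that moment; what a row does not reach only later rows make up. A row lasts 1/12 s, in which the tool goes at most 41.7 mm and 7.16 degrees, less where a joint would pass 70% of its speed; a pose out of reach is approached as far as the arm can. A call with a number of a shift or a turn outside -1 to 1 is refused whole. A call with a gripper value outside its range is refused whole. The fingers move at their own pace and stop on an object; "force" is the grip in N (left out, the last holds). Time passes only in rows, so rows that repeat a pose let the fingers close, or fill a call up. It gives the time, the measured TCP pose, the force and the opening at its end, in the units of the state.
- manip.sense(): the state, without advancing time (a new reading comes with each control period).
- manip.snapshot(name): name is "scene" or "side" or "wrist"; returns (picture, depth): 384x512x3 uint8, red, green, blue; 384x512 float32, m along the optical axis (not along the pixel's ray), 0 where there is no reading.
- manip.get_calibration(name): a dict with "vfov" (degrees; the focal length in pixels is half the picture's height over the tangent of half this angle, whatever the lens; pixels are square), "cx", "cy" (the principal point, pixels), "D" ([k1, k2, p1, p2, k3] as OpenCV has them; the pictures are not rectified), "pose" (4x4, takes a point from camera to world coordinates). Camera axes: x right, y down, z forward; pixel columns grow to the right and rows downward; lengths in m; the calibration is good to about 2 mm. A picture is of the moment at which its call begins: read the wrist's pose just before it. get_calibration takes no time and is no camera call; for the wrist camera it gives the pose at the moment of the call.
- manip.sign_off(): hands the job in, once; it reports no verdict.
The state is a dict: "t": time; "q": joint angles; "qd": joint speeds; "tau": joint torques, N m; "tcp_pos": TCP position; "tool_rot": TCP orientation; "force": force on the tool from outside, world axes, zero at the start; "ft_torque": the same for the moment, N m; "finger_gap": opening from 0.0 (shut) to 1.0 (fully open).
Only numpy, scipy, OpenCV 4.12 (cv2) and the standard library are available. Lean on these libraries where they do the work, as an engineer would, in place of code of your own. Each camera call takes 0.05 s, during which the arm holds its last target.

TASK

Stand the four capped reagent bottles on the four pads of the loading strip in order of height, the shortest on the pad next to the green end stop and the tallest at the other end, one upright bottle centred on each pad. Keep the bottles upright throughout, and set them down rather than dropping them.

Things in the scene. Friction and masses are not known exactly. Their poses are not given: they have to be found in the camera images.
- yellow_center (a point): The shortest reagent bottle: round, white with a pale label band and a yellow cap, 50 mm high overall. The straight body is 44 mm in diameter and reaches 32 mm up from the base; the cap above is 32 mm in diameter. Loose and rigid, 0.06 to 0.22 kg. This point is on its axis, half-way up (25 mm above the base); z points up along the bottle. It starts standing on the bench, whose surface is at z = 0, nearer the robot than the strip.
- red_center (a point): The second shortest reagent bottle: round, white with a pale label band and a red cap, 68 mm high overall. The straight body is 44 mm in diameter and reaches 50 mm up from the base; the cap above is 32 mm in diameter. Loose and rigid, 0.06 to 0.22 kg. This point is on its axis, half-way up (34 mm above the base); z points up along the bottle. It starts standing on the bench, whose surface is at z = 0, nearer the robot than the strip.
- blue_center (a point): The second tallest reagent bottle: round, white with a pale label band and a blue cap, 86 mm high overall. The straight body is 44 mm in diameter and reaches 68 mm up from the base; the cap above is 32 mm in diameter. Loose and rigid, 0.06 to 0.22 kg. This point is on its axis, half-way up (43 mm above the base); z points up along the bottle. It starts standing on the bench, whose surface is at z = 0, nearer the robot than the strip.
- black_center (a point): The tallest reagent bottle: round, white with a pale label band and a black cap, 104 mm high overall. The straight body is 44 mm in diameter and reaches 86 mm up from the base; the cap above is 32 mm in diameter. Loose and rigid, 0.06 to 0.22 kg. This point is on its axis, half-way up (52 mm above the base); z points up along the bottle. It starts standing on the bench, whose surface is at z = 0, nearer the robot than the strip.
- pad_a: Fixed round teal pad with a white ring, 62 mm in diameter, 4 mm thick, on the aluminium loading strip (88 x 430 mm, 8 mm high); the pad at the robot's left (+y) end of the row. Origin: centre of its underside, 8 mm above the bench; its top is 4 mm above that. Its y axis runs along the row towards pad_a. The four pads stand in one straight row, a b c d, 85 mm apart.
- pad_b: Fixed round teal pad with a white ring, 62 mm in diameter, 4 mm thick, on the aluminium loading strip (88 x 430 mm, 8 mm high); the pad second from the robot's left. Origin: centre of its underside, 8 mm above the bench; its top is 4 mm above that. Its y axis runs along the row towards pad_a. The four pads stand in one straight row, a b c d, 85 mm apart.
- pad_c: Fixed round teal pad with a white ring, 62 mm in diameter, 4 mm thick, on the aluminium loading strip (88 x 430 mm, 8 mm high); the pad third from the robot's left. Origin: centre of its underside, 8 mm above the bench; its top is 4 mm above that. Its y axis runs along the row towards pad_a. The four pads stand in one straight row, a b c d, 85 mm apart.
- pad_d: Fixed round teal pad with a white ring, 62 mm in diameter, 4 mm thick, on the aluminium loading strip (88 x 430 mm, 8 mm high); the pad at the robot's right (-y) end of the row. Origin: centre of its underside, 8 mm above the bench; its top is 4 mm above that. Its y axis runs along the row towards pad_a. The four pads stand in one straight row, a b c d, 85 mm apart.
- start_stop: Fixed green round end stop, 36 mm in diameter, 18 mm high, at one end of the loading strip, in line with the pads, 64 mm from the centre of the nearest pad. It marks the end where the row begins; a like but black stop is at the other end. Which end is green changes from start to start: it is next to either pad_a or pad_d. Origin: centre of its underside.

How it is judged:
At the end, for the whole second after the job is handed in: Each bottle stands upright (within 0.1 rad) and at rest on its own pad, its axis within 12 mm of the pad's centre and its base on the pad (within 4 mm in height), the heights rising from the green end stop: 50, 68, 86, 104 mm (((horizontal distance between start_stop and pad_a below 0.12 m and horizontal distance between yellow_center and pad_a below 0.012 m and z of yellow_center in the frame of pad_a between 0.025 and 0.033 m and horizontal distance between red_center and pad_b below 0.012 m and z of red_center in the frame of pad_b between 0.034 and 0.042 m and horizontal distance between blue_center and pad_c below 0.012 m and z of blue_center in the frame of pad_c between 0.043 and 0.051 m and horizontal distance between black_center and pad_d below 0.012 m and z of black_center in the frame of pad_d between 0.052 and 0.06 m) or (horizontal distance between start_stop and pad_d below 0.12 m and horizontal distance between yellow_center and pad_d below 0.012 m and z of yellow_center in the frame of pad_d between 0.025 and 0.033 m and horizontal distance between red_center and pad_c below 0.012 m and z of red_center in the frame of pad_c between 0.034 and 0.042 m and horizontal distance between blue_center and pad_b below 0.012 m and z of blue_center in the frame of pad_b between 0.043 and 0.051 m and horizontal distance between black_center and pad_a below 0.012 m and z of black_center in the frame of pad_a between 0.052 and 0.06 m)) and angle between each of yellow_center, red_center, blue_center, black_center's own z axis and vertical below 0.1 rad and linear speed of each of bottle_yellow, bottle_red, bottle_blue, bottle_black below 0.02 m/s); the robot touches nothing.
It fails at once if a bottle was tipped over (angle between any of yellow_center, red_center, blue_center, black_center's own z axis and vertical above 0.6 rad).
It fails at once if a bottle was dropped or knocked flying (faster than 0.6 m/s out of the gripper) ((linear speed of bottle_yellow above 0.6 m/s and contact force between the fingers and bottle_yellow below 0.05 N) or (linear speed of bottle_red above 0.6 m/s and contact force between the fingers and bottle_red below 0.05 N) or (linear speed of bottle_blue above 0.6 m/s and contact force between the fingers and bottle_blue below 0.05 N) or (linear speed of bottle_black above 0.6 m/s and contact force between the fingers and bottle_black below 0.05 N)).
It also fails if it takes over 120 s, if anything falls off the work surface, if the arm or the gripper's body presses on something with over 40 N, if the wrist force passes 120 N, or if a joint passes its speed limit or range.

## Working session

There is one attempt and no reset: what is moved stays moved. The work goes in short steps, Python scripts to look and compute and a tool call to move; the robot and the scene stay as the last step left them, time stands still between calls to the robot, and variables do not carry over. Pictures are saved under pics/ and viewed, and the job is handed in when it is done.

Besides the shell and the picture viewer there is one more tool, called after "Call:" as name([rows], argument=value, ...), one row to a line, values as JSON. move_arm: Moves the arm, as the interface text tells. Its arguments: {"type":"object","properties":{"deltas":{"type":"array","items":{"type":"array","items":{"type":"number"}}},"force":{"type":"number"}},"required":["deltas"]}

```bash
ls; mkdir -p pics; cat > h.py <<'E'
import numpy as np, cv2
from station import manip
def snap(n,fn):
    c=manip.get_calibration(n); im,d=manip.snapshot(n)
    cv2.imwrite('pics/'+fn+'.png',cv2.cvtColor(im,cv2.COLOR_RGB2BGR)); np.savez('pics/'+fn+'.npz',im=im,d=d,**{k:np.array(v) for k,v in c.items()})
    return im,d,c
def K(c):
    f=192/np.tan(np.radians(float(c['vfov']))/2)
    return np.array([[f,0,float(c['cx'])],[0,f,float(c['cy'])],[0,0,1]])
def plane(c,px,z):
    p=cv2.undistortPoints(np.array(px,float).reshape(-1,1,2),K(c),np.array(c['D'],float)).reshape(-1,2)
    T=np.array(c['pose']); r=np.c_[p,np.ones(len(p))]@T[:3,:3].T; o=T[:3,3]
    return o+r*((z-o[2])/r[:,2])[:,None]
E
python3 - <<'E'
from h import *
print(manip.sense())
for n in ('scene','side','wrist'):
    im,d,c=snap(n,n+'0'); print(n,c)
E
```

```text
pics
{'t': 0.0, 'q': array([ 9.57509309e-01,  5.28452380e-01,  1.43393811e+00,  6.38335100e-06,
        1.18137528e+00, -1.78513945e-01]), 'qd': array([ 0.00221555,  0.00031284, -0.00101246, -0.00121046, -0.0003296 ,
       -0.00061978]), 'tau': array([ 5.38055974e-04, -4.42353737e+01, -1.78026330e+01, -1.69720852e-04,
        8.37694213e-03, -6.84797072e-07]), 'tcp_pos': array([0.26282078, 0.56627801, 0.24133067]), 'tool_rot': array([ 2.15679467e-01,  9.76463613e-01, -1.00137527e-03, -4.21742872e-04]), 'force': array([-0.16247345, -0.55153663, -0.38542742]), 'ft_torque': array([ 0.01222617, -0.00898869,  0.04498072]), 'finger_gap': 1.0024349394593983}
scene {'vfov': 47.66846938777254, 'cx': 252.81735559739275, 'cy': 191.55661313933493, 'D': array([0.01629687, 0.        , 0.        , 0.        , 0.        ]), 'pose': array([[-0.17241115,  0.54405932, -0.8211418 ,  1.27638425],
       [ 0.9848792 ,  0.10955977, -0.1341999 ,  0.10537534],
       [ 0.0169514 , -0.83186304, -0.55472203,  0.56190333],
       [ 0.        ,  0.        ,  0.        ,  1.        ]])}
side {'vfov': 51.483150654598475, 'cx': 259.53755741209926, 'cy': 186.4023583496663, 'D': array([-0.06472859,  0.        ,  0.        ,  0.        ,  0.        ]), 'pose': array([[-0.98831005, -0.09684554,  0.11774628,  0.45886417],
       [-0.15234122,  0.59718633, -0.78750279,  0.7336107 ],
       [ 0.00594967, -0.79623453, -0.60495882,  0.62509843],
       [ 0.        ,  0.        ,  0.        ,  1.        ]])}
wrist {'vfov': 65.69015464620925, 'cx': 256.7381172629233, 'cy': 195.43449464842135, 'D': array([-0.00359433,  0.        ,  0.        ,  0.        ,  0.        ]), 'pose': array([[ 0.42051041,  0.86662675,  0.26856857,  0.19419761],
       [ 0.90728588, -0.40106952, -0.12639448,  0.59741072],
       [-0.00182217,  0.29681867, -0.95493212,  0.37195792],
       [ 0.        ,  0.        ,  0.        ,  1.        ]])}
```

View pics/scene0.png

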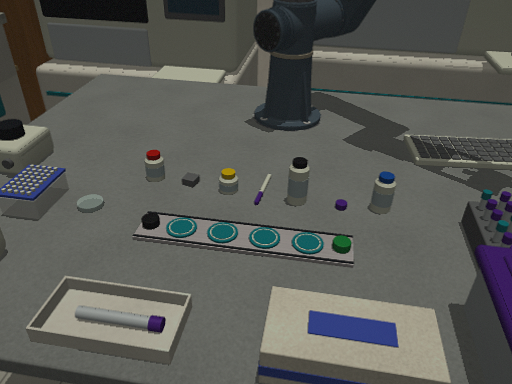

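View pics/side0.png

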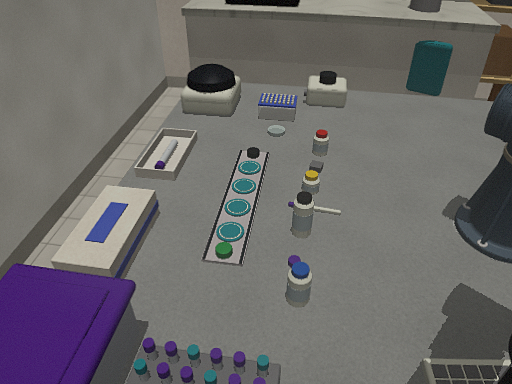

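The scene picture shows the green stop at pixel (342,243), the +y end, so it is beside pad_a. The caps are red (153,155), yellow (229,174), black (299,163) and blue (386,178). Next I'll measure them in both views.

```bash
cat > meas.py <<'E'
from h import *
H=dict(yellow=.05,red=.068,blue=.086,black=.104)
def world(c,d):
    v,u=np.mgrid[:384,:512]
    p=cv2.undistortPoints(np.c_[u.ravel(),v.ravel()].astype(float).reshape(-1,1,2),K(c),np.array(c['D'],float)).reshape(-1,2)
    z=d.ravel()[:,None]; T=np.array(c['pose'])
    return (np.c_[p*z,z]@T[:3,:3].T+T[:3,3]).reshape(384,512,3)
def go(fn):
    c=np.load('pics/'+fn+'.npz'); im=c['im'];W=world(c,c['d'])
    hsv=cv2.cvtColor(im,cv2.COLOR_RGB2HSV); h,s,v=[hsv[...,i].astype(int) for i in range(3)]
    reg=(W[...,0]>.3)&(W[...,0]<.75)&(abs(W[...,1])<.4)&(c['d']>0)
    M=dict(yellow=(abs(h-25)<8)&(s>130),red=((h<8)|(h>172))&(s>130),blue=(abs(h-112)<10)&(s>130),black=(v<60),green=(abs(h-62)<14)&(s>110),teal=(abs(h-90)<10)&(s>80))
    for k,m in M.items():
        zt=H.get(k,.026 if k=='green' else .012)
        mm=(m&reg&(abs(W[...,2]-zt)<(.006))).astype(np.uint8)
        mm=cv2.morphologyEx(mm,cv2.MORPH_CLOSE,np.ones((3,3)))
        n,l,st,ce=cv2.connectedComponentsWithStats(mm)
        for i in range(1,n):
            if st[i,4]<25: continue
            P=W[l==i]; cs,_=cv2.findContours((l==i).astype(np.uint8),0,2); 
            cn=max(cs,key=cv2.contourArea); (e,ax,_)=cv2.fitEllipse(cn) if len(cn)>5 else (ce[i],0,0)
            print(fn,k,st[i,4],ce[i].round(1),'ray',plane(c,[ce[i]],zt)[0].round(4),'ell',plane(c,[e],zt)[0,:2].round(4),'depthmid',((P.max(0)+P.min(0))/2).round(3),'ext',np.ptp(P,axis=0).round(3))
if __name__=='__main__':
    import sys
    for f in sys.argv[1:]: go(f)
E
python3 meas.py scene0 side0
```

```text
scene0 yellow 115 [227.8 172.6] ray [ 0.4534 -0.0875  0.05  ] ell [ 0.4539 -0.0875] depthmid [ 0.45  -0.088  0.049] ext [0.035 0.031 0.009]
scene0 red 101 [152.9 153.9] ray [ 0.4353 -0.2701  0.068 ] ell [ 0.4348 -0.2701] depthmid [ 0.432 -0.272  0.066] ext [0.03  0.032 0.009]
scene0 blue 126 [386.5 176.4] ray [0.46   0.2556 0.086 ] ell [0.4596 0.2555] depthmid [0.456 0.256 0.085] ext [0.032 0.03  0.01 ]
scene0 black 123 [299.5 161.6] ray [0.4659 0.072  0.104 ] ell [0.4664 0.0721] depthmid [0.861 0.081 0.33 ] ext [0.83  0.048 0.465]
scene0 green 213 [341.5 242.2] ray [0.6208 0.1709 0.026 ] ell [0.6208 0.1709] depthmid [0.937 0.146 0.291] ext [0.678 0.082 0.542]
scene0 teal 492 [181.2 227.1] ray [ 0.6185 -0.1474  0.012 ] ell [ 0.6185 -0.1473] depthmid [ 0.615 -0.148  0.012] ext [0.07  0.06  0.008]
scene0 teal 510 [222.2 232.1] ray [ 0.6181 -0.0624  0.012 ] ell [ 0.6181 -0.0624] depthmid [0.928 0.006 0.285] ext [0.697 0.198 0.554]
scene0 teal 529 [264.2 237.3] ray [0.618  0.0224 0.012 ] ell [0.618  0.0225] depthmid [0.928 0.049 0.285] ext [0.697 0.113 0.554]
scene0 teal 551 [307.4 242.6
[... 592 characters left out ...]
3 0.396 0.362] ext [0.03  0.676 0.527]
side0 green 155 [223.4 247.7] ray [0.6174 0.1731 0.026 ] ell [0.6175 0.1732] depthmid [0.618 0.172 0.025] ext [0.033 0.033 0.006]
side0 teal 240 [249.2 167. ] ray [ 0.6193 -0.1462  0.012 ] ell [ 0.6191 -0.1463] depthmid [ 0.62  -0.148  0.011] ext [0.061 0.066 0.008]
side0 teal 282 [243.5 185.7] ray [ 0.6189 -0.061   0.012 ] ell [ 0.619  -0.0612] depthmid [ 0.62  -0.063  0.012] ext [0.06  0.064 0.007]
side0 teal 347 [237.1 206.8] ray [0.6187 0.0237 0.012 ] ell [0.6188 0.0233] depthmid [0.554 0.363 0.317] ext [0.191 0.741 0.617]
side0 teal 421 [229.9 231.2] ray [0.6182 0.1083 0.012 ] ell [0.618  0.1085] depthmid [0.619 0.107 0.013] ext [0.061 0.063 0.008]
```

View pics/wrist0.png

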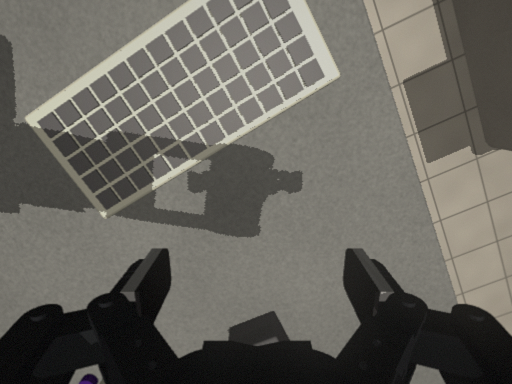

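Call:
move_arm([
  [-0.05, -0.045, 0, 0.2, 100],
  [-0.12, -0.11, 0, 0.4, 100],
  [-0.19, -0.18, 0, 0.6, 100],
  [-0.26, -0.25, 0, 0.8, 100],
  [-0.33, -0.31, 0, 1, 100],
  [-0.4, -0.37, 0, 1, 100],
  [-0.46, -0.43, 0, 1, 100],
  [-0.49, -0.455, 0, 1, 100],
], force=40)

```text
t: 0.82
tcp_pos: [0.3647, 0.3158, 0.2421]
tool_rot: [0.452, 0.892, -0.001, -0.0]
force: [0.7, -0.3, -0.8]
finger_gap: 1.003
```

```bash
cat > to.py <<'E'
from h import *
import sys
from scipy.spatial.transform import Rotation as R
def to(x,y,z):
    s=manip.sense(); r=R.from_quat(s['tool_rot']); p=s['tcp_pos']
    print('t',s['t'],'tcp',p.round(4),'F',s['force'].round(1),'gap',round(s['finger_gap'],3),'q',s['q'].round(2))
    d=r.inv().apply(np.array([x,y,z])-p)/.4
    Y=r.apply([0,1,0]); Z=r.apply([0,0,1])
    print('units',d.round(4),'twist',round(np.arctan2(Y[1],Y[0])/.5,4),'tilt',Z.round(4))
to(*map(float,sys.argv[1:4]))
E
python3 to.py .463 .072 .2
```

```text
t 0.8167 tcp [0.3647 0.3158 0.2421] F [ 0.7 -0.3 -0.8] gap 1.003 q [ 0.48  0.34  1.78 -0.    1.03 -0.15]
units [-0.6367 -0.1627  0.1062] twist 1.2673 tilt [-0.001  -0.0019 -1.    ]
```

Call:
move_arm([
  [-0.08, -0.02, 0, 0.2, 100],
  [-0.16, -0.04, 0.02, 0.4, 100],
  [-0.25, -0.06, 0.03, 0.6, 100],
  [-0.34, -0.09, 0.05, 0.8, 100],
  [-0.43, -0.11, 0.07, 1, 100],
  [-0.52, -0.13, 0.09, 1, 100],
  [-0.6, -0.15, 0.1, 1, 100],
  [-0.637, -0.163, 0.106, 1, 100],
])

```text
t: 1.48
tcp_pos: [0.4652, 0.0721, 0.1994]
tool_rot: [0.659, 0.753, 0.0, 0.001]
force: [0.7, -0.0, -0.1]
finger_gap: 1.002
```

```bash
python3 to.py .463 .072 .14
```

```text
t 1.4833 tcp [0.4652 0.0721 0.1994] F [ 0.7 -0.  -0.1] gap 1.002 q [-0.08  0.39  1.86 -0.    0.9  -0.22]
units [ 0.0006 -0.0056  0.1485] twist 0.2659 tilt [ 0.0012 -0.001  -1.    ]
```

Call:
move_arm([
  [0, 0, 0, 0.13, 100],
  [0, 0, 0, 0.266, 100],
  [0, 0, 0, 0.266, 100],
  [0, 0, 0, 0.266, 100],
  [0, 0, 0, 0.266, 100],
  [0, 0, 0, 0.266, 100],
  [0, 0, 0, 0.266, 100],
  [0, 0, 0, 0.266, 100],
])

```text
t: 2.15
tcp_pos: [0.4632, 0.0758, 0.2]
tool_rot: [0.706, 0.709, 0.0, 0.0]
force: [-0.2, 0.1, -0.5]
finger_gap: 0.997
```

```bash
python3 to.py .463 .072 .056; python3 -c "
from h import *
snap('wrist','w1')"; python3 meas.py w1
```

```text
t 2.15 tcp [0.4632 0.0758 0.2   ] F [-0.2  0.1 -0.5] gap 0.997 q [-0.08  0.39  1.86 -0.    0.9  -0.08]
units [-0.0095 -0.0005  0.36  ] twist 0.0081 tilt [ 1.e-04 -0.e+00 -1.e+00]
w1 yellow 547 [243.9 321. ] ray [ 0.4495 -0.0863  0.05  ] ell [ 0.4494 -0.0863] depthmid [0.449 0.023 0.187] ext [0.03  0.254 0.286]
w1 black 1135 [254.  204.5] ray [0.461  0.0724 0.104 ] ell [0.461  0.0724] depthmid [0.461 0.103 0.214] ext [0.03  0.095 0.233]
w1 green 1102 [414.   82.1] ray [0.6139 0.1705 0.026 ] ell [0.6139 0.1705] depthmid [0.548 0.169 0.175] ext [0.17  0.037 0.311]
w1 teal 2252 [400.2 146.4] ray [0.6164 0.1071 0.012 ] ell [0.6159 0.1073] depthmid [0.555 0.113 0.17 ] ext [0.185 0.075 0.322]
w1 teal 1805 [389.9 220.5] ray [0.6171 0.022  0.012 ] ell [0.6163 0.0228] depthmid [0.555 0.071 0.169] ext [0.185 0.16  0.322]
w1 teal 215 [395.9 273.3] ray [ 0.634  -0.0474  0.012 ] ell [ 0.6343 -0.0486] depthmid [ 0.631 -0.051  0.011] ext [0.034 0.037 0.005]
w1 teal 33 [353.9 330.6] ray [ 0.5915 -0.1331  0.012 ] ell [ 0.5922 -0.1308] depthmid [ 0.593 -0.135  0.01 ] ext [0.01  0.02  0.003]
```

View pics/w1.png

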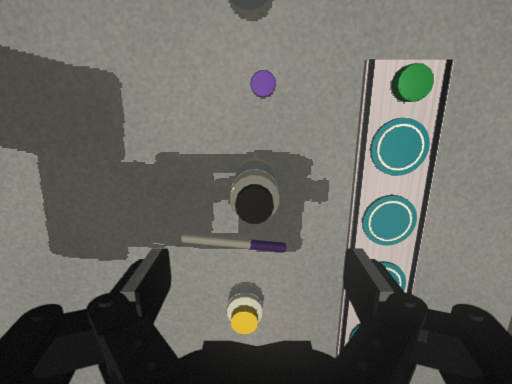

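The wrist view shows the black cap at (254,204), with the yellow cap at (244,321). Its position (0.461, 0.072) agrees with the other views. Descending along it now.

Call:
move_arm([
  [-0.01, -0.002, 0.04, 0, 100],
  [-0.01, -0.002, 0.11, 0, 100],
  [-0.01, -0.002, 0.18, 0, 100],
  [-0.01, -0.002, 0.25, 0, 100],
  [-0.01, -0.002, 0.31, 0, 100],
  [-0.01, -0.002, 0.345, 0, 100],
  [-0.01, -0.002, 0.36, 0, 100],
  [-0.01, -0.002, 0.36, 0, 100],
])

```text
t: 2.87
tcp_pos: [0.4618, 0.0716, 0.0547]
tool_rot: [0.706, 0.708, -0.001, -0.001]
force: [0.2, -0.9, -0.3]
finger_gap: 1.003
```

Call:
move_arm([
  [0, 0, 0, 0, 60],
  [0, 0, 0, 0, 45],
  [0, 0, 0, 0, 35],
  [0, 0, 0, 0, 30],
  [0, 0, 0, 0, 20],
  [0, 0, 0, 0, 20],
  [0, 0, 0, 0, 20],
  [0, 0, 0, 0, 20],
], force=40)

```text
t: 3.53
tcp_pos: [0.4629, 0.0715, 0.057]
tool_rot: [0.706, 0.708, 0.001, 0.001]
force: [-0.6, 0.9, 6.4]
finger_gap: 0.506
```

```bash
python3 to.py .4625 .072 .136; python3 -c "
from h import *
snap('scene','s2')"
```

```text
t 3.5333 tcp [0.4629 0.0715 0.057 ] F [-0.6  0.9  6.4] gap 0.506 q [-0.09  0.66  1.97 -0.    0.52 -0.09]
units [ 0.0012 -0.0007 -0.1976] twist 0.0063 tilt [ 1.9e-03 -2.0e-04 -1.0e+00]
```

View pics/s2.png

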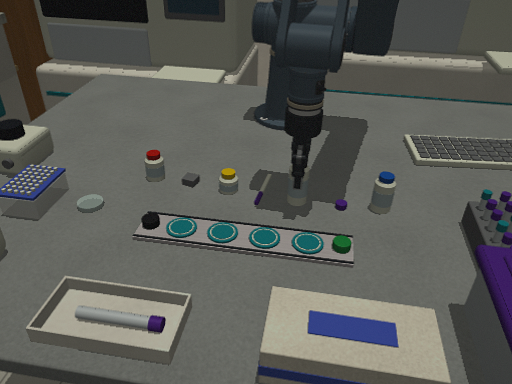

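Call:
move_arm([
  [0, 0, -0.01, 0, 20],
  [0, 0, -0.03, 0, 20],
  [0, 0, -0.06, 0, 20],
  [0, 0, -0.1, 0, 20],
  [0, 0, -0.14, 0, 20],
  [0, 0, -0.175, 0, 20],
  [0, 0, -0.195, 0, 20],
  [0, 0, -0.2, 0, 20],
])

```text
t: 4.25
tcp_pos: [0.4632, 0.0715, 0.1375]
tool_rot: [0.706, 0.708, 0.001, 0.001]
force: [0.8, -0.2, -1.7]
finger_gap: 0.505
```

```bash
python3 to.py .618 -.147 .137
```

```text
t 4.25 tcp [0.4632 0.0715 0.1375] F [ 0.8 -0.2 -1.7] gap 0.505 q [-0.09  0.49  1.92 -0.    0.72 -0.09]
units [-0.5474  0.3854  0.0026] twist 0.0061 tilt [ 3.1e-03 -3.0e-04 -1.0e+00]
```

Call:
move_arm([
  [-0.01, 0.007, 0, 0, 20],
  [-0.03, 0.02, 0, 0, 20],
  [-0.06, 0.04, 0, 0, 20],
  [-0.1, 0.07, 0, 0, 20],
  [-0.15, 0.105, 0, 0, 20],
  [-0.2, 0.14, 0, 0, 20],
  [-0.25, 0.175, 0, 0, 20],
  [-0.3, 0.21, 0, 0, 20],
])

```text
t: 4.92
tcp_pos: [0.5477, -0.0507, 0.1348]
tool_rot: [0.706, 0.708, -0.0, -0.0]
force: [-0.8, 0.2, -2.8]
finger_gap: 0.504
```

Call:
move_arm([
  [-0.05, 0.035, 0, 0, 20],
  [-0.1, 0.07, 0, 0, 20],
  [-0.15, 0.105, 0, 0, 20],
  [-0.19, 0.135, 0, 0, 20],
  [-0.22, 0.155, 0, 0, 20],
  [-0.24, 0.17, 0, 0, 20],
  [-0.247, 0.175, 0, 0, 20],
  [-0.247, 0.175, 0, 0, 20],
])

```text
t: 5.58
tcp_pos: [0.6171, -0.1481, 0.135]
tool_rot: [0.707, 0.708, -0.0, -0.0]
force: [0.2, -0.5, -2.1]
finger_gap: 0.502
```

```bash
python3 to.py .618 -.147 .069; python3 -c "
from h import *
snap('side','d2')"
```

```text
t 5.5833 tcp [ 0.6171 -0.1481  0.135 ] F [ 0.2 -0.5 -2.1] gap 0.502 q [-0.41  0.67  1.5  -0.    0.98 -0.41]
units [0.0026 0.0024 0.1649] twist 0.0032 tilt [-9.e-04  4.e-04 -1.e+00]
```

View pics/d2.png

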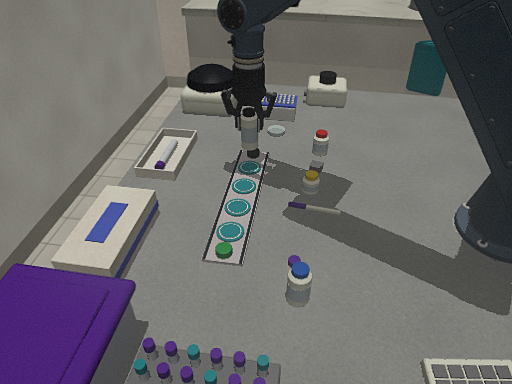

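The side view shows the black bottle upright in the jaws above pad_d, at about (250,140). Lowering it.

Call:
move_arm([
  [0.003, 0.002, 0.02, 0, 20],
  [0.003, 0.002, 0.05, 0, 20],
  [0.003, 0.002, 0.085, 0, 20],
  [0.003, 0.002, 0.115, 0, 20],
  [0.003, 0.002, 0.14, 0, 20],
  [0.003, 0.002, 0.15, 0, 20],
  [0.003, 0.002, 0.155, 0, 20],
  [0.003, 0.002, 0.155, 0, 20],
])

```text
t: 6.3
tcp_pos: [0.6177, -0.1454, 0.0733]
tool_rot: [0.706, 0.708, -0.0, -0.0]
force: [-0.6, 0.5, -2.0]
finger_gap: 0.508
```

```bash
python3 to.py .618 -.147 .068
```

```text
t 6.3 tcp [ 0.6177 -0.1454  0.0733] F [-0.6  0.5 -2. ] gap 0.508 q [-0.41  0.76  1.53 -0.    0.86 -0.41]
units [-0.004   0.0008  0.0132] twist 0.0065 tilt [-9.e-04  4.e-04 -1.e+00]
```

Call:
move_arm([
  [-0.002, 0, 0.002, 0, 20],
  [-0.002, 0, 0.004, 0, 20],
  [-0.002, 0, 0.006, 0, 20],
  [-0.002, 0, 0.008, 0, 20],
  [-0.002, 0, 0.01, 0, 20],
  [-0.002, 0, 0.01, 0, 20],
  [-0.002, 0, 0.01, 0, 20],
  [-0.002, 0, 0.01, 0, 20],
])

```text
t: 6.97
tcp_pos: [0.6179, -0.1465, 0.07]
tool_rot: [0.706, 0.708, 0.0, 0.0]
force: [0.0, -0.0, -1.7]
finger_gap: 0.505
```

```bash
python3 to.py .618 -.147 .068
```

```text
t 6.9667 tcp [ 0.6179 -0.1465  0.07  ] F [ 0.  -0.  -1.7] gap 0.505 q [-0.41  0.76  1.53 -0.    0.85 -0.41]
units [-0.0014  0.0002  0.0049] twist 0.0059 tilt [ 1.e-04 -1.e-04 -1.e+00]
```

Still carrying weight, so I'll lower a little more.

Call:
move_arm([
  [0, 0, 0.001, 0, 20],
  [0, 0, 0.002, 0, 20],
  [0, 0, 0.003, 0, 20],
  [0, 0, 0.004, 0, 20],
  [0, 0, 0.005, 0, 20],
  [0, 0, 0.005, 0, 20],
  [0, 0, 0.005, 0, 20],
  [0, 0, 0.005, 0, 20],
])

```text
t: 7.63
tcp_pos: [0.6179, -0.1465, 0.0691]
tool_rot: [0.706, 0.708, 0.0, 0.0]
force: [-2.3, -0.1, 5.5]
finger_gap: 0.503
```

```bash
python3 to.py .618 -.147 .068
```

```text
t 7.6333 tcp [ 0.6179 -0.1465  0.0691] F [-2.3 -0.1  5.5] gap 0.503 q [-0.41  0.76  1.53 -0.    0.85 -0.41]
units [-0.0012  0.0002  0.0027] twist 0.0062 tilt [ 3.e-04 -3.e-04 -1.e+00]
```

Contact confirmed at +5.5 N. Release and rise.

Call:
move_arm([
  [0, 0, 0, 0, 52],
  [0, 0, 0, 0, 55],
  [0, 0, 0, 0, 60],
  [0, 0, 0, 0, 70],
  [0, 0, 0, 0, 85],
  [0, 0, 0, 0, 100],
  [0, 0, 0, 0, 100],
  [0, 0, 0, 0, 100],
])

```text
t: 8.3
tcp_pos: [0.6179, -0.1464, 0.0678]
tool_rot: [0.706, 0.708, 0.0, 0.0]
force: [-0.3, -0.5, -0.4]
finger_gap: 0.998
```

Call:
move_arm([
  [0, 0, -0.02, 0, 100],
  [0, 0, -0.06, 0, 100],
  [0, 0, -0.11, 0, 100],
  [0, 0, -0.17, 0, 100],
  [0, 0, -0.23, 0, 100],
  [0, 0, -0.28, 0, 100],
  [0, 0, -0.3, 0, 100],
  [0, 0, -0.3, 0, 100],
])

```text
t: 8.97
tcp_pos: [0.6194, -0.147, 0.1909]
tool_rot: [0.706, 0.708, 0.001, 0.003]
force: [0.3, -0.1, -0.1]
finger_gap: 1.001
```

View pics/scene3.png

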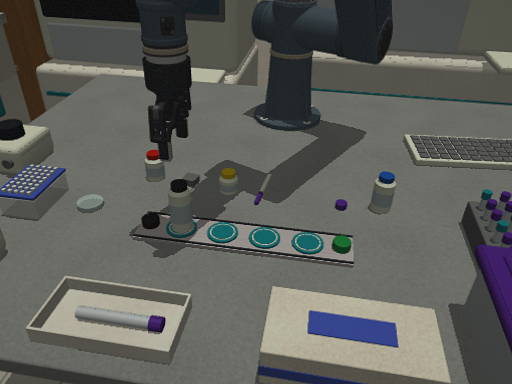

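The scene view shows black standing on pad_d, with its cap at (179,186), about 2.5 mm from centre. Blue next.

Call:
move_arm([
  [0.03, -0.012, 0, 0, 100],
  [0.08, -0.032, 0, 0, 100],
  [0.15, -0.06, 0, 0, 100],
  [0.23, -0.092, 0, 0, 100],
  [0.31, -0.124, 0, 0, 100],
  [0.39, -0.156, 0, 0, 100],
  [0.47, -0.188, 0, 0, 100],
  [0.55, -0.22, 0, 0, 100],
])

```text
t: 9.73
tcp_pos: [0.5265, 0.0754, 0.1863]
tool_rot: [0.706, 0.708, -0.001, -0.002]
force: [0.6, 0.2, -0.3]
finger_gap: 1.001
```

Call:
move_arm([
  [0.08, -0.032, 0, 0, 100],
  [0.16, -0.064, 0, 0, 100],
  [0.24, -0.096, 0, 0, 100],
  [0.31, -0.124, 0, 0, 100],
  [0.37, -0.15, 0, 0, 100],
  [0.42, -0.17, 0, 0, 100],
  [0.45, -0.182, 0, 0, 100],
  [0.46, -0.186, 0, 0, 100],
])

```text
t: 10.4
tcp_pos: [0.4512, 0.2589, 0.1864]
tool_rot: [0.705, 0.709, -0.002, -0.001]
force: [-0.2, 0.1, -0.7]
finger_gap: 0.996
```

```bash
python3 to.py .4562 .256 .044;python3 -c "
from h import *
snap('wrist','w4')"; python3 meas.py w4|grep -v teal | cut -c1-130
```

```text
t 10.4 tcp [0.4512 0.2589 0.1864] F [-0.2  0.1 -0.7] gap 0.996 q [0.31 0.47 1.75 0.   0.93 0.3 ]
units [-0.0071  0.014   0.356 ] twist 0.012 tilt [-4.3e-03 -6.0e-04 -1.0e+00]
w4 blue 1042 [261.8 201.4] ray [0.455  0.2567 0.086 ] ell [0.455  0.2567] depthmid [0.455 0.287 0.199] ext [0.03  0.093 0.236]
w4 green 683 [406.1 257.7] ray [0.6148 0.173  0.026 ] ell [0.6148 0.1728] depthmid [0.542 0.245 0.169] ext [0.182 0.178 0.295]
```

Call:
move_arm([
  [-0.006, 0.011, 0.03, 0, 100],
  [-0.006, 0.011, 0.09, 0, 100],
  [-0.006, 0.011, 0.16, 0, 100],
  [-0.006, 0.011, 0.23, 0, 100],
  [-0.006, 0.011, 0.29, 0, 100],
  [-0.006, 0.011, 0.335, 0, 100],
  [-0.006, 0.011, 0.355, 0, 100],
  [-0.006, 0.011, 0.355, 0, 100],
])

```text
t: 11.12
tcp_pos: [0.4573, 0.2535, 0.0437]
tool_rot: [0.706, 0.708, -0.002, -0.001]
force: [1.1, 1.2, -0.4]
finger_gap: 1.002
```

Call:
move_arm([
  [0, 0, 0, 0, 60],
  [0, 0, 0, 0, 45],
  [0, 0, 0, 0, 35],
  [0, 0, 0, 0, 30],
  [0, 0, 0, 0, 20],
  [0, 0, 0, 0, 20],
  [0, 0, 0, 0, 20],
  [0, 0, 0, 0, 20],
])

```text
t: 11.78
tcp_pos: [0.459, 0.2548, 0.0473]
tool_rot: [0.706, 0.708, 0.001, 0.0]
force: [0.2, -1.0, 6.2]
finger_gap: 0.507
```

Call:
move_arm([
  [0, 0, -0.01, 0, 20],
  [0, 0, -0.03, 0, 20],
  [0, 0, -0.06, 0, 20],
  [0, 0, -0.1, 0, 20],
  [0, 0, -0.14, 0, 20],
  [0, 0, -0.175, 0, 20],
  [0, 0, -0.195, 0, 20],
  [0, 0, -0.2, 0, 20],
])

```text
t: 12.45
tcp_pos: [0.4596, 0.255, 0.1278]
tool_rot: [0.706, 0.708, 0.002, 0.001]
force: [0.3, -0.6, -1.9]
finger_gap: 0.498
```

```bash
python3 to.py .618 -.0617 .124
```

```text
t 12.45 tcp [0.4596 0.255  0.1278] F [ 0.3 -0.6 -1.9] gap 0.498 q [ 0.29  0.57  1.79 -0.    0.78  0.29]
units [-0.7931  0.3935  0.01  ] twist 0.0063 tilt [ 0.0034  0.001  -1.    ]
```

Call:
move_arm([
  [-0.02, 0.01, 0, 0, 20],
  [-0.06, 0.03, 0, 0, 20],
  [-0.11, 0.055, 0, 0, 20],
  [-0.17, 0.085, 0, 0, 20],
  [-0.24, 0.12, 0, 0, 20],
  [-0.31, 0.155, 0, 0, 20],
  [-0.38, 0.19, 0, 0, 20],
  [-0.44, 0.22, 0, 0, 20],
])

```text
t: 13.12
tcp_pos: [0.5476, 0.0764, 0.1248]
tool_rot: [0.706, 0.708, -0.001, -0.0]
force: [0.0, 0.4, -0.8]
finger_gap: 0.501
```

Call:
move_arm([
  [-0.06, 0.03, 0, 0, 20],
  [-0.12, 0.06, 0, 0, 20],
  [-0.18, 0.09, 0, 0, 20],
  [-0.24, 0.12, 0, 0, 20],
  [-0.29, 0.145, 0, 0, 20],
  [-0.33, 0.165, 0, 0, 20],
  [-0.35, 0.173, 0, 0, 20],
  [-0.355, 0.175, 0, 0, 20],
])

```text
t: 13.78
tcp_pos: [0.6178, -0.0646, 0.1251]
tool_rot: [0.707, 0.707, -0.0, -0.0]
force: [-0.1, -0.6, -1.8]
finger_gap: 0.5
```

Call:
move_arm([
  [0, 0, 0.01, 0, 20],
  [0, 0, 0.03, 0, 20],
  [0, 0, 0.06, 0, 20],
  [0, 0, 0.09, 0, 20],
  [0, 0, 0.115, 0, 20],
  [0, 0, 0.125, 0, 20],
  [0, 0, 0.13, 0, 20],
  [0, 0, 0.13, 0, 20],
])

```text
t: 14.45
tcp_pos: [0.6172, -0.0625, 0.073]
tool_rot: [0.706, 0.708, -0.0, -0.001]
force: [-0.5, 1.5, -1.0]
finger_gap: 0.5
```

```bash
python3 to.py .618 -.063 .059
```

```text
t 14.45 tcp [ 0.6172 -0.0625  0.073 ] F [-0.5  1.5 -1. ] gap 0.5 q [-0.28  0.74  1.57 -0.    0.83 -0.28]
units [-0.0012  0.0019  0.035 ] twist 0.0067 tilt [-1.4e-03  4.0e-04 -1.0e+00]
```

Now slowly down until contact.

Call:
move_arm([
  [0, 0.002, 0.006, 0, 20],
  [0, 0.002, 0.012, 0, 20],
  [0, 0.002, 0.017, 0, 20],
  [0, 0.002, 0.021, 0, 20],
  [0, 0.002, 0.025, 0, 20],
  [0, 0.002, 0.027, 0, 20],
  [0, 0.002, 0.028, 0, 20],
  [0, 0.002, 0.028, 0, 20],
])

```text
t: 15.12
tcp_pos: [0.6184, -0.0628, 0.0627]
tool_rot: [0.706, 0.708, -0.0, -0.0]
force: [-0.5, 0.2, -1.1]
finger_gap: 0.506
```

Call:
move_arm([
  [0, 0, 0.001, 0, 20],
  [0, 0, 0.002, 0, 20],
  [0, 0, 0.003, 0, 20],
  [0, 0, 0.004, 0, 20],
  [0, 0, 0.005, 0, 20],
  [0, 0, 0.005, 0, 20],
  [0, 0, 0.005, 0, 20],
  [0, 0, 0.005, 0, 20],
])

```text
t: 15.78
tcp_pos: [0.6184, -0.0628, 0.0607]
tool_rot: [0.706, 0.708, 0.0, -0.0]
force: [-0.7, -0.3, -1.6]
finger_gap: 0.501
```

```bash
python3 to.py .618 -.063 .059
```

```text
t 15.7833 tcp [ 0.6184 -0.0628  0.0607] F [-0.7 -0.3 -1.6] gap 0.501 q [-0.28  0.76  1.57  0.    0.81 -0.28]
units [-0.0005 -0.0011  0.0043] twist 0.0059 tilt [-0.  0. -1.]
```

Call:
move_arm([
  [0, 0, 0.001, 0, 20],
  [0, 0, 0.002, 0, 20],
  [0, 0, 0.003, 0, 20],
  [0, 0, 0.004, 0, 20],
  [0, 0, 0.005, 0, 20],
  [0, 0, 0.005, 0, 20],
  [0, 0, 0.005, 0, 20],
  [0, 0, 0.005, 0, 20],
])

```text
t: 16.45
tcp_pos: [0.6184, -0.0628, 0.0594]
tool_rot: [0.706, 0.708, 0.0, 0.0]
force: [-1.1, 0.1, 6.1]
finger_gap: 0.505
```

Call:
move_arm([
  [0, 0, 0, 0, 52],
  [0, 0, 0, 0, 55],
  [0, 0, 0, 0, 60],
  [0, 0, 0, 0, 70],
  [0, 0, 0, 0, 85],
  [0, 0, 0, 0, 100],
  [0, 0, 0, 0, 100],
  [0, 0, 0, 0, 100],
])

```text
t: 17.12
tcp_pos: [0.6185, -0.0628, 0.0587]
tool_rot: [0.706, 0.708, 0.0, 0.0]
force: [-0.0, -0.6, 0.4]
finger_gap: 1.003
```

Call:
move_arm([
  [0, 0, -0.02, 0, 100],
  [0, 0, -0.06, 0, 100],
  [0, 0, -0.11, 0, 100],
  [0, 0, -0.17, 0, 100],
  [0, 0, -0.23, 0, 100],
  [0, 0, -0.29, 0, 100],
  [0, 0, -0.33, 0, 100],
  [0, 0, -0.34, 0, 100],
])

```text
t: 17.78
tcp_pos: [0.6204, -0.0633, 0.1989]
tool_rot: [0.706, 0.708, 0.002, 0.003]
force: [0.6, -0.2, -0.4]
finger_gap: 1.007
```

```bash
python3 to.py .433 -.270 .19; python3 -c "
from h import *
for n in('side','scene'): snap(n,n+'5')"; H="dict(yellow=.05,red=.068,blue=.098,black=.116)" python3 meas.py scene5 side5 | grep -v teal| cut -c1-110
```

```text
t 17.7833 tcp [ 0.6204 -0.0633  0.1989] F [ 0.6 -0.2 -0.4] gap 1.007 q [-0.28  0.57  1.48  0.    1.08 -0.28]
units [-0.5153 -0.4702  0.02  ] twist 0.0063 tilt [ 0.007 -0.002 -1.   ]
scene5 yellow 110 [227.9 172.5] ray [ 0.4531 -0.0873  0.05  ] ell [ 0.4531 -0.0875] depthmid [ 0.45  -0.088  0
scene5 red 99 [152.8 153.8] ray [ 0.4351 -0.2704  0.068 ] ell [ 0.4347 -0.2704] depthmid [ 0.434 -0.272  0.067
scene5 blue 164 [221.8 197.9] ray [ 0.6223 -0.0603  0.098 ] ell [ 0.6226 -0.06  ] depthmid [ 0.62  -0.061  0.0
scene5 black 161 [178.3 184.5] ray [ 0.6204 -0.1445  0.116 ] ell [ 0.6204 -0.1449] depthmid [ 0.617 -0.145  0.
scene5 black 27 [476.6 258.6] ray [0.7298 0.3617 0.116 ] ell [0.73   0.3617] depthmid [0.733 0.36  0.118] ext 
scene5 green 212 [341.4 242.2] ray [0.6207 0.1708 0.026 ] ell [0.6209 0.1708] depthmid [0.938 0.146 0.291] ext
side5 yellow 91 [311.3 174.4] ray [ 0.4509 -0.0847  0.05  ] ell [ 0.4509 -0.0846] depthmid [0.452 0.314 0.335]
side5 red 62 [321.5 132.9] ray [ 0.4327 -0.2667  0.068 ] ell [ 0.4328 -0.2682] depthmid [ 0.433 -0.271  0.066]
side5 blue 87 [242.5 158.1] ray [ 0.6192 -0.0575  0.098 ] ell [ 0.6192 -0.0575] depthmid [ 0.62  -0.06   0.096
side5 black 82 [248.7 134.6] ray [ 0.6186 -0.1408  0.116 ] ell [ 0.6183 -0.1406] depthmid [ 0.62  -0.145  0.11
side5 green 156 [223.3 247.8] ray [0.6175 0.1732 0.026 ] ell [0.6174 0.1736] depthmid [0.546 0.445 0.324] ext
```

View pics/scene5.png

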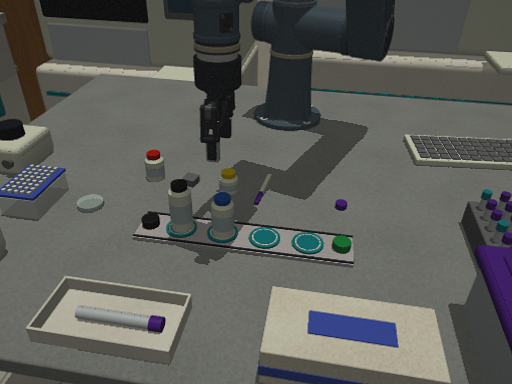

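Black and blue stand upright on pads d and c (caps at (179,186) and (222,199)), about 2–3 mm off centre. Red next.

Call:
move_arm([
  [-0.02, -0.02, 0, 0, 100],
  [-0.06, -0.055, 0, 0, 100],
  [-0.11, -0.1, 0, 0, 100],
  [-0.16, -0.145, 0, 0, 100],
  [-0.21, -0.19, 0, 0, 100],
  [-0.26, -0.235, 0, 0, 100],
  [-0.31, -0.28, 0, 0, 100],
  [-0.36, -0.325, 0, 0, 100],
])

```text
t: 18.55
tcp_pos: [0.4861, -0.2076, 0.193]
tool_rot: [0.706, 0.708, -0.001, -0.002]
force: [0.4, 0.8, 0.1]
finger_gap: 1.001
```

Call:
move_arm([
  [-0.05, -0.045, 0, 0, 100],
  [-0.09, -0.085, 0, 0, 100],
  [-0.125, -0.117, 0, 0, 100],
  [-0.145, -0.135, 0, 0, 100],
  [-0.155, -0.143, 0, 0, 100],
  [-0.155, -0.143, 0, 0, 100],
  [-0.155, -0.143, 0, 0, 100],
  [-0.155, -0.143, 0, 0, 100],
])

```text
t: 19.22
tcp_pos: [0.4322, -0.2687, 0.1945]
tool_rot: [0.706, 0.708, 0.0, -0.0]
force: [-0.2, 0.0, -0.5]
finger_gap: 0.999
```

```bash
python3 to.py .433 -.270 .029;python3 -c "
from h import *
snap('wrist','w6')"; python3 meas.py w6|grep -v teal | cut -c1-130
```

```text
t 19.2167 tcp [ 0.4322 -0.2687  0.1945] F [-0.2  0.  -0.5] gap 0.999 q [-0.78  0.44  1.77  0.    0.93 -0.78]
units [-0.0036  0.0019  0.4137] twist 0.0077 tilt [-1.e-04  6.e-04 -1.e+00]
w6 red 901 [254.8 194.1] ray [ 0.4305 -0.2724  0.068 ] ell [ 0.4306 -0.2725] depthmid [ 0.43  -0.242  0.194] ext [0.03  0.095 0.26
```

Call:
move_arm([
  [-0.006, 0, 0.04, 0, 100],
  [-0.006, 0, 0.11, 0, 100],
  [-0.006, 0, 0.19, 0, 100],
  [-0.006, 0, 0.27, 0, 100],
  [-0.006, 0, 0.34, 0, 100],
  [-0.006, 0, 0.39, 0, 100],
  [-0.006, 0, 0.415, 0, 100],
  [-0.006, 0, 0.42, 0, 100],
])

```text
t: 19.93
tcp_pos: [0.4316, -0.2705, 0.0249]
tool_rot: [0.706, 0.709, 0.0, -0.002]
force: [-0.5, -0.3, 0.6]
finger_gap: 0.998
```

Call:
move_arm([
  [0, 0, 0, 0, 60],
  [0, 0, 0, 0, 45],
  [0, 0, 0, 0, 35],
  [0, 0, 0, 0, 30],
  [0, 0, 0, 0, 20],
  [0, 0, 0, 0, 20],
  [0, 0, 0, 0, 20],
  [0, 0, 0, 0, 20],
])

```text
t: 20.6
tcp_pos: [0.4325, -0.2723, 0.0283]
tool_rot: [0.706, 0.708, 0.0, 0.001]
force: [-0.1, 0.7, 5.8]
finger_gap: 0.504
```

Call:
move_arm([
  [0, 0, -0.01, 0, 20],
  [0, 0, -0.04, 0, 20],
  [0, 0, -0.09, 0, 20],
  [0, 0, -0.16, 0, 20],
  [0, 0, -0.23, 0, 20],
  [0, 0, -0.3, 0, 20],
  [0, 0, -0.34, 0, 20],
  [0, 0, -0.35, 0, 20],
])

```text
t: 21.27
tcp_pos: [0.4331, -0.273, 0.1701]
tool_rot: [0.706, 0.708, 0.0, 0.003]
force: [-0.2, 0.4, -2.5]
finger_gap: 0.506
```

```bash
python3 to.py .618 .022 .165; python3 -c "
from h import *
for n in('side',): snap(n,n+'7')"
```

```text
t 21.2667 tcp [ 0.4331 -0.273   0.1701] F [-0.2  0.4 -2.5] gap 0.506 q [-0.78  0.48  1.79 -0.    0.86 -0.78]
units [0.7361 0.4644 0.0115] twist 0.0061 tilt [ 0.0049 -0.0049 -1.    ]
```

View pics/side7.png

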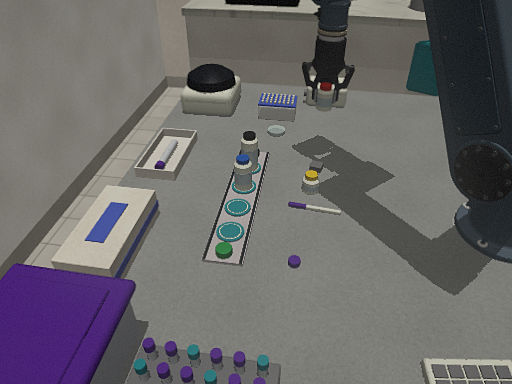

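Red is held upright, cap at (325,88). Carrying to pad_b, bottle base above the other caps.

Call:
move_arm([
  [0.02, 0.013, 0, 0, 20],
  [0.05, 0.032, 0, 0, 20],
  [0.1, 0.063, 0, 0, 20],
  [0.15, 0.095, 0, 0, 20],
  [0.21, 0.133, 0, 0, 20],
  [0.27, 0.17, 0, 0, 20],
  [0.33, 0.208, 0, 0, 20],
  [0.39, 0.246, 0, 0, 20],
])

```text
t: 21.98
tcp_pos: [0.5291, -0.113, 0.1645]
tool_rot: [0.706, 0.708, -0.001, -0.002]
force: [-0.1, -1.0, -1.3]
finger_gap: 0.503
```

Call:
move_arm([
  [0.06, 0.038, 0, 0, 20],
  [0.12, 0.076, 0, 0, 20],
  [0.18, 0.114, 0, 0, 20],
  [0.24, 0.152, 0, 0, 20],
  [0.29, 0.184, 0, 0, 20],
  [0.33, 0.21, 0, 0, 20],
  [0.345, 0.218, 0, 0, 20],
  [0.345, 0.218, 0, 0, 20],
])

```text
t: 22.65
tcp_pos: [0.6159, 0.0249, 0.1646]
tool_rot: [0.705, 0.709, -0.001, -0.001]
force: [-0.1, -0.4, -0.2]
finger_gap: 0.505
```

Call:
move_arm([
  [0, 0, 0.02, 0, 20],
  [0, 0, 0.06, 0, 20],
  [0, 0, 0.11, 0, 20],
  [0, 0, 0.17, 0, 20],
  [0, 0, 0.23, 0, 20],
  [0, 0, 0.27, 0, 20],
  [0, 0, 0.29, 0, 20],
  [0, 0, 0.295, 0, 20],
])

```text
t: 23.32
tcp_pos: [0.6143, 0.0217, 0.0463]
tool_rot: [0.707, 0.708, -0.002, -0.002]
force: [-0.3, 0.1, -1.0]
finger_gap: 0.503
```

```bash
python3 to.py .618 .0215 .04
```

```text
t 23.3167 tcp [0.6143 0.0217 0.0463] F [-0.3  0.1 -1. ] gap 0.503 q [-0.15  0.78  1.59 -0.    0.78 -0.15]
units [-0.0006  0.0093  0.0156] twist 0.0026 tilt [-5.3e-03  5.0e-04 -1.0e+00]
```

Call:
move_arm([
  [0, 0.004, 0.002, 0, 20],
  [0, 0.004, 0.004, 0, 20],
  [0, 0.004, 0.006, 0, 20],
  [0, 0.004, 0.007, 0, 20],
  [0, 0.004, 0.008, 0, 20],
  [0, 0.004, 0.008, 0, 20],
  [0, 0.004, 0.008, 0, 20],
  [0, 0.004, 0.008, 0, 20],
])

```text
t: 23.98
tcp_pos: [0.6183, 0.0228, 0.0458]
tool_rot: [0.706, 0.708, 0.0, 0.0]
force: [0.0, -0.4, -0.6]
finger_gap: 0.5
```

Call:
move_arm([
  [0, 0, 0.001, 0, 20],
  [0, 0, 0.002, 0, 20],
  [0, 0, 0.003, 0, 20],
  [0, 0, 0.004, 0, 20],
  [0, 0, 0.005, 0, 20],
  [0, 0, 0.005, 0, 20],
  [0, 0, 0.005, 0, 20],
  [0, 0, 0.005, 0, 20],
])

```text
t: 24.65
tcp_pos: [0.6182, 0.0228, 0.0435]
tool_rot: [0.706, 0.708, -0.0, 0.0]
force: [0.8, 0.1, -0.7]
finger_gap: 0.501
```

```bash
python3 to.py .618 .0215 .04
```

```text
t 24.65 tcp [0.6182 0.0228 0.0435] F [ 0.8  0.1 -0.7] gap 0.501 q [-0.14  0.79  1.58 -0.    0.77 -0.15]
units [-0.0032 -0.0005  0.0087] twist 0.006 tilt [-0. -0. -1.]
```

Call:
move_arm([
  [-0.002, 0, 0.001, 0, 20],
  [-0.002, 0, 0.002, 0, 20],
  [-0.002, 0, 0.003, 0, 20],
  [-0.002, 0, 0.004, 0, 20],
  [-0.002, 0, 0.005, 0, 20],
  [-0.002, 0, 0.005, 0, 20],
  [-0.002, 0, 0.005, 0, 20],
  [-0.002, 0, 0.005, 0, 20],
])

```text
t: 25.32
tcp_pos: [0.6182, 0.022, 0.0415]
tool_rot: [0.706, 0.708, -0.0, -0.0]
force: [1.0, 0.1, -0.8]
finger_gap: 0.506
```

Call:
move_arm([
  [0, 0, 0.001, 0, 20],
  [0, 0, 0.002, 0, 20],
  [0, 0, 0.003, 0, 20],
  [0, 0, 0.003, 0, 20],
  [0, 0, 0.003, 0, 20],
  [0, 0, 0.003, 0, 20],
  [0, 0, 0.003, 0, 20],
  [0, 0, 0.003, 0, 20],
])

```text
t: 25.98
tcp_pos: [0.6182, 0.022, 0.0404]
tool_rot: [0.706, 0.708, 0.0, 0.0]
force: [-0.7, -0.1, 0.5]
finger_gap: 0.505
```

Contact is just beginning, so one more 0.6 mm, then release and rise.

Call:
move_arm([
  [0, 0, 0.0015, 0, 20],
  [0, 0, 0.0015, 0, 20],
  [0, 0, 0.0015, 0, 20],
  [0, 0, 0.0015, 0, 52],
  [0, 0, 0.0015, 0, 56],
  [0, 0, 0.0015, 0, 70],
  [0, 0, 0.0015, 0, 90],
  [0, 0, 0.0015, 0, 100],
])

```text
t: 26.65
tcp_pos: [0.6182, 0.0219, 0.0395]
tool_rot: [0.706, 0.708, -0.0, -0.0]
force: [0.2, -0.3, 0.1]
finger_gap: 0.954
```

Call:
move_arm([
  [0, 0, 0, 0, 100],
  [0, 0, -0.02, 0, 100],
  [0, 0, -0.06, 0, 100],
  [0, 0, -0.12, 0, 100],
  [0, 0, -0.19, 0, 100],
  [0, 0, -0.26, 0, 100],
  [0, 0, -0.32, 0, 100],
  [0, 0, -0.36, 0, 100],
])

```text
t: 27.32
tcp_pos: [0.6193, 0.0218, 0.1872]
tool_rot: [0.706, 0.708, 0.001, 0.002]
force: [0.9, -0.2, 0.1]
finger_gap: 0.998
```

```bash
python3 to.py .451 -.087 .19; python3 -c "
from h import *
for n in('side','scene'): snap(n,n+'8')"; H="dict(yellow=.05,red=.08,blue=.098,black=.116)" python3 meas.py scene8 side8 | grep -v teal| cut -c1-110
```

```text
t 27.3167 tcp [0.6193 0.0218 0.1872] F [ 0.9 -0.2  0.1] gap 0.998 q [-0.14  0.58  1.5   0.    1.05 -0.15]
units [-0.2708 -0.4215 -0.0086] twist 0.0061 tilt [ 4.4e-03 -6.0e-04 -1.0e+00]
scene8 yellow 115 [227.8 172.6] ray [ 0.4533 -0.0875  0.05  ] ell [ 0.4536 -0.0875] depthmid [0.854 0.001 0.30
scene8 red 170 [264.7 210.5] ray [0.6218 0.0218 0.08  ] ell [0.6218 0.0218] depthmid [0.62  0.022 0.078] ext [
scene8 blue 165 [221.7 198. ] ray [ 0.6226 -0.0604  0.098 ] ell [ 0.6225 -0.0602] depthmid [ 0.62  -0.061  0.0
scene8 black 162 [178.3 184.5] ray [ 0.6205 -0.1443  0.116 ] ell [ 0.6206 -0.1445] depthmid [ 0.939 -0.027  0.
scene8 black 26 [476.6 258.7] ray [0.7299 0.3617 0.116 ] ell [0.7291 0.3618] depthmid [0.733 0.36  0.118] ext 
scene8 green 211 [341.4 242.1] ray [0.6205 0.1708 0.026 ] ell [0.6208 0.1706] depthmid [0.938 0.146 0.291] ext
side8 yellow 97 [311.4 174.5] ray [ 0.4507 -0.084   0.05  ] ell [ 0.4508 -0.0839] depthmid [0.451 0.314 0.334]
side8 red 114 [235.8 184.6] ray [0.6192 0.026  0.08  ] ell [0.6192 0.0261] depthmid [0.547 0.371 0.349] ext [0
side8 blue 91 [242.5 158.3] ray [ 0.6192 -0.0566  0.098 ] ell [ 0.6193 -0.0566] depthmid [0.546 0.328 0.359] e
side8 black 70 [247.8 134.5] ray [ 0.6208 -0.1408  0.116 ] ell [ 0.6197 -0.1413] depthmid [ 0.622 -0.144  0.11
side8 green 162 [223.3 248. ] ray [0.6174 0.1738 0.026 ] ell [0.6177 0.1746] depthmid [0.617 0.173 0.025] ext
```

View pics/scene8.png

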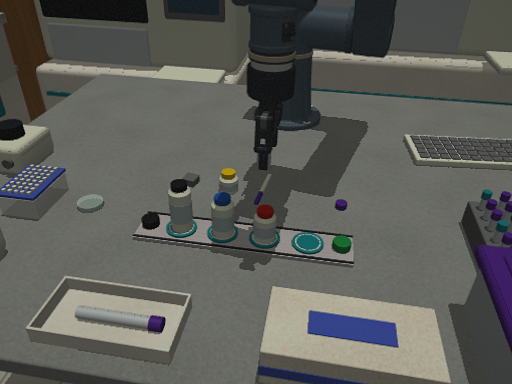

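Three bottles stand on pads d, c and b. Now yellow, cap at (228,173).

Call:
move_arm([
  [-0.01, -0.015, 0, 0, 100],
  [-0.04, -0.06, 0, 0, 100],
  [-0.08, -0.12, 0, 0, 100],
  [-0.13, -0.2, 0, 0, 100],
  [-0.18, -0.28, 0, 0, 100],
  [-0.23, -0.35, 0, 0, 100],
  [-0.26, -0.4, 0, 0, 100],
  [-0.273, -0.418, 0, 0, 100],
])

```text
t: 28.08
tcp_pos: [0.4462, -0.0878, 0.1821]
tool_rot: [0.707, 0.707, -0.002, -0.003]
force: [0.4, 0.8, -0.2]
finger_gap: 1.0
```

Call:
move_arm([
  [0, 0, 0, 0, 100],
  [0, 0, 0, 0, 100],
  [0, 0, 0.02, 0, 100],
  [0, 0, 0.05, 0, 100],
  [0, 0, 0.09, 0, 100],
  [0, 0, 0.12, 0, 100],
  [0, 0, 0.14, 0, 100],
  [0, 0, 0.14, 0, 100],
])

```text
t: 28.75
tcp_pos: [0.4511, -0.0868, 0.1257]
tool_rot: [0.706, 0.709, -0.001, -0.002]
force: [-0.6, 0.7, 0.1]
finger_gap: 0.997
```

```bash
python3 to.py .451 -.0875 .014;python3 -c "
from h import *
snap('wrist','w9')"; python3 meas.py w9|grep yellow | cut -c1-130
```

```text
t 28.75 tcp [ 0.4511 -0.0868  0.1257] F [-0.6  0.7  0.1] gap 0.997 q [-0.43  0.51  1.95  0.    0.69 -0.44]
units [-0.0023  0.0005  0.2793] twist 0.0088 tilt [-0.003   0.0015 -1.    ]
w9 yellow 1353 [254.3 210.7] ray [ 0.4491 -0.0879  0.05  ] ell [ 0.4492 -0.0879] depthmid [ 0.449 -0.059  0.15 ] ext [0.031 0.093
```

View pics/w9.png

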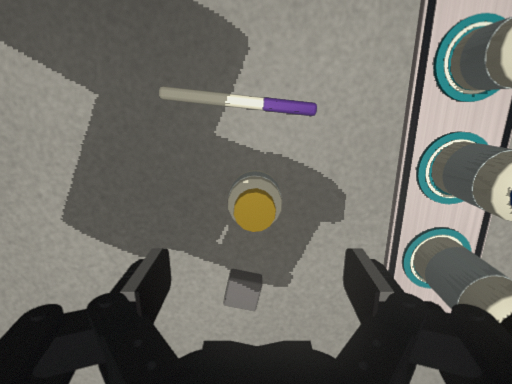

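The wrist view shows yellow centred at (254,208). The grey cube at (243,290) and the pen are clear of the finger lanes. Descending to TCP z ≈ 15 mm.

Call:
move_arm([
  [-0.002, 0, 0.03, 0, 100],
  [-0.002, 0, 0.08, 0, 100],
  [-0.002, 0, 0.13, 0, 100],
  [-0.002, 0, 0.18, 0, 100],
  [-0.002, 0, 0.22, 0, 100],
  [-0.002, 0, 0.25, 0, 100],
  [-0.002, 0, 0.27, 0, 100],
  [-0.002, 0, 0.275, 0, 100],
])

```text
t: 29.47
tcp_pos: [0.4516, -0.0884, 0.0169]
tool_rot: [0.706, 0.708, -0.0, -0.0]
force: [0.8, -0.7, -0.3]
finger_gap: 0.997
```

Call:
move_arm([
  [0, 0, 0, 0, 60],
  [0, 0, 0, 0, 45],
  [0, 0, 0, 0, 35],
  [0, 0, 0, 0, 30],
  [0, 0, 0, 0, 20],
  [0, 0, 0, 0, 20],
  [0, 0, 0, 0, 20],
  [0, 0, 0, 0, 20],
])

```text
t: 30.13
tcp_pos: [0.4517, -0.0887, 0.0187]
tool_rot: [0.706, 0.708, 0.0, 0.001]
force: [-1.1, 0.4, 5.9]
finger_gap: 0.496
```

Call:
move_arm([
  [0, 0, -0.01, 0, 20],
  [0, 0, -0.04, 0, 20],
  [0, 0, -0.09, 0, 20],
  [0, 0, -0.16, 0, 20],
  [0, 0, -0.23, 0, 20],
  [0, 0, -0.3, 0, 20],
  [0, 0, -0.34, 0, 20],
  [0, 0, -0.35, 0, 20],
])

```text
t: 30.8
tcp_pos: [0.4527, -0.0891, 0.1607]
tool_rot: [0.706, 0.708, 0.001, 0.003]
force: [0.4, 1.1, 0.0]
finger_gap: 0.501
```

```bash
python3 to.py .618 .1075 .155; python3 -c "
from h import *
for n in('side',): snap(n,n+'10')"
```

```text
t 30.8 tcp [ 0.4527 -0.0891  0.1607] F [0.4 1.1 0. ] gap 0.501 q [-0.44  0.44  1.92  0.    0.77 -0.44]
units [0.4902 0.4146 0.0153] twist 0.0063 tilt [ 0.0058 -0.0027 -1.    ]
```

View pics/side10.png

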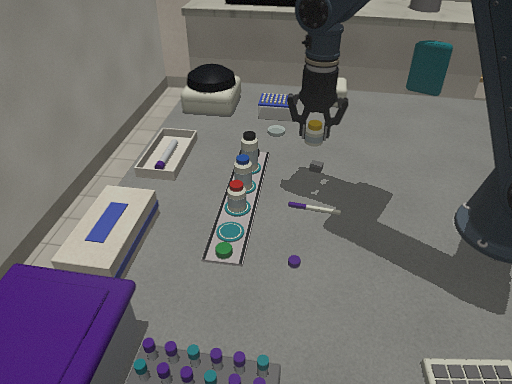

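Yellow is held upright, cap at (315,126). Carrying to pad_a.

Call:
move_arm([
  [0.01, 0.009, 0, 0, 20],
  [0.03, 0.026, 0, 0, 20],
  [0.06, 0.051, 0, 0, 20],
  [0.1, 0.085, 0, 0, 20],
  [0.14, 0.119, 0, 0, 20],
  [0.19, 0.162, 0, 0, 20],
  [0.24, 0.204, 0, 0, 20],
  [0.29, 0.247, 0, 0, 20],
])

```text
t: 31.52
tcp_pos: [0.5497, 0.0298, 0.1556]
tool_rot: [0.706, 0.708, -0.001, -0.002]
force: [0.3, -0.6, -0.9]
finger_gap: 0.5
```

Call:
move_arm([
  [0.05, 0.042, 0, 0, 20],
  [0.09, 0.076, 0, 0, 20],
  [0.13, 0.11, 0, 0, 20],
  [0.16, 0.136, 0, 0, 20],
  [0.18, 0.153, 0, 0, 20],
  [0.195, 0.165, 0, 0, 20],
  [0.199, 0.169, 0, 0, 20],
  [0.199, 0.169, 0, 0, 20],
])

```text
t: 32.18
tcp_pos: [0.6168, 0.1079, 0.1568]
tool_rot: [0.706, 0.708, -0.001, -0.001]
force: [-0.9, 0.4, -0.5]
finger_gap: 0.502
```

Call:
move_arm([
  [0, 0, 0.02, 0, 20],
  [0, 0, 0.06, 0, 20],
  [0, 0, 0.11, 0, 20],
  [0, 0, 0.17, 0, 20],
  [0, 0, 0.23, 0, 20],
  [0, 0, 0.27, 0, 20],
  [0, 0, 0.29, 0, 20],
  [0, 0, 0.295, 0, 20],
])

```text
t: 32.85
tcp_pos: [0.6154, 0.1068, 0.0377]
tool_rot: [0.706, 0.708, -0.002, -0.002]
force: [-0.6, 0.5, -0.1]
finger_gap: 0.493
```

```bash
python3 to.py .618 .1068 .031
```

```text
t 32.85 tcp [0.6154 0.1068 0.0377] F [-0.6  0.5 -0.1] gap 0.493 q [-0.01  0.8   1.56 -0.    0.78 -0.01]
units [0.0001 0.0067 0.0167] twist 0.0037 tilt [-4.3e-03 -1.0e-04 -1.0e+00]
```

Call:
move_arm([
  [0, 0, 0.002, 0, 20],
  [0, 0, 0.004, 0, 20],
  [0, 0, 0.006, 0, 20],
  [0, 0, 0.008, 0, 20],
  [0, 0, 0.01, 0, 20],
  [0, 0, 0.011, 0, 20],
  [0, 0, 0.011, 0, 20],
  [0, 0, 0.011, 0, 20],
])

```text
t: 33.52
tcp_pos: [0.6172, 0.1076, 0.0355]
tool_rot: [0.706, 0.708, 0.0, 0.0]
force: [-0.1, -0.8, -1.8]
finger_gap: 0.503
```

Call:
move_arm([
  [0, 0, 0.001, 0, 20],
  [0, 0, 0.002, 0, 20],
  [0, 0, 0.003, 0, 20],
  [0, 0, 0.004, 0, 20],
  [0, 0, 0.004, 0, 20],
  [0, 0, 0.004, 0, 20],
  [0, 0, 0.004, 0, 20],
  [0, 0, 0.004, 0, 20],
])

```text
t: 34.18
tcp_pos: [0.6171, 0.1076, 0.0337]
tool_rot: [0.706, 0.708, 0.0, 0.0]
force: [0.8, 0.5, -0.0]
finger_gap: 0.499
```

```bash
python3 to.py .618 .1068 .031
```

```text
t 34.1833 tcp [0.6171 0.1076 0.0337] F [ 0.8  0.5 -0. ] gap 0.499 q [-0.01  0.81  1.56  0.    0.77 -0.01]
units [-0.002   0.0021  0.0068] twist 0.006 tilt [ 0.  0. -1.]
```

Call:
move_arm([
  [0, 0.001, 0.001, 0, 20],
  [0, 0.001, 0.002, 0, 20],
  [0, 0.001, 0.003, 0, 20],
  [0, 0.001, 0.004, 0, 20],
  [0, 0.001, 0.004, 0, 20],
  [0, 0.001, 0.004, 0, 20],
  [0, 0.001, 0.004, 0, 20],
  [0, 0.001, 0.004, 0, 20],
])

```text
t: 34.85
tcp_pos: [0.6175, 0.1076, 0.0321]
tool_rot: [0.706, 0.708, -0.0, 0.0]
force: [0.2, 0.7, -0.4]
finger_gap: 0.497
```

Call:
move_arm([
  [0, 0, 0.001, 0, 20],
  [0, 0, 0.002, 0, 20],
  [0, 0, 0.003, 0, 20],
  [0, 0, 0.003, 0, 20],
  [0, 0, 0.003, 0, 20],
  [0, 0, 0.003, 0, 20],
  [0, 0, 0.003, 0, 20],
  [0, 0, 0.003, 0, 20],
])

```text
t: 35.52
tcp_pos: [0.6176, 0.1076, 0.031]
tool_rot: [0.706, 0.708, 0.0, 0.0]
force: [-0.1, 0.5, -1.0]
finger_gap: 0.497
```

Call:
move_arm([
  [0, 0, 0.001, 0, 20],
  [0, 0, 0.002, 0, 20],
  [0, 0, 0.003, 0, 20],
  [0, 0, 0.003, 0, 20],
  [0, 0, 0.003, 0, 20],
  [0, 0, 0.003, 0, 20],
  [0, 0, 0.003, 0, 20],
  [0, 0, 0.003, 0, 20],
])

```text
t: 36.18
tcp_pos: [0.6176, 0.1076, 0.0307]
tool_rot: [0.706, 0.708, 0.0, 0.0]
force: [-1.6, 0.3, 6.1]
finger_gap: 0.5
```

Contact. Release and rise.

Call:
move_arm([
  [0, 0, 0, 0, 52],
  [0, 0, 0, 0, 55],
  [0, 0, 0, 0, 60],
  [0, 0, 0, 0, 70],
  [0, 0, 0, 0, 85],
  [0, 0, 0, 0, 100],
  [0, 0, 0, 0, 100],
  [0, 0, 0, 0, 100],
])

```text
t: 36.85
tcp_pos: [0.6175, 0.1076, 0.0296]
tool_rot: [0.706, 0.708, -0.0, -0.0]
force: [0.6, 0.3, 0.3]
finger_gap: 1.0
```

Call:
move_arm([
  [0, 0, 0, 0, 100],
  [0, 0, -0.02, 0, 100],
  [0, 0, -0.06, 0, 100],
  [0, 0, -0.12, 0, 100],
  [0, 0, -0.19, 0, 100],
  [0, 0, -0.26, 0, 100],
  [0, 0, -0.32, 0, 100],
  [0, 0, -0.36, 0, 100],
])

```text
t: 37.52
tcp_pos: [0.6186, 0.1076, 0.1773]
tool_rot: [0.706, 0.708, 0.002, 0.002]
force: [0.4, 0.2, -0.5]
finger_gap: 1.001
```

Call:
move_arm([
  [0, -0.01, 0, 0, 100],
  [0, -0.04, 0, 0, 100],
  [0, -0.09, 0, 0, 100],
  [0, -0.14, 0, 0, 100],
  [0, -0.19, 0, 0, 100],
  [0, -0.23, 0, 0, 100],
  [0, -0.25, 0, 0, 100],
  [0, -0.25, 0, 0, 100],
])

```text
t: 38.18
tcp_pos: [0.5148, 0.1075, 0.1731]
tool_rot: [0.706, 0.708, -0.001, -0.001]
force: [0.5, 0.2, 0.1]
finger_gap: 0.999
```

```bash
python3 to.py .5 .1 .19; python3 -c "
from h import *
for n in('side','scene','wrist'): snap(n,n+'11')"; H="dict(yellow=.062,red=.08,blue=.098,black=.116)" python3 meas.py scene11 side11 wrist11| cut -c1-170
```

```text
t 38.1833 tcp [0.5148 0.1075 0.1731] F [0.5 0.2 0.1] gap 0.999 q [-0.01  0.49  1.75  0.    0.9  -0.01]
units [-0.0185 -0.0371 -0.042 ] twist 0.0064 tilt [-3.7e-03  1.0e-04 -1.0e+00]
scene11 yellow 184 [309.8 223.2] ray [0.6207 0.1076 0.062 ] ell [0.6208 0.1073] depthmid [0.617 0.108 0.061] ext [0.034 0.031 0.009]
scene11 red 167 [264.9 210.5] ray [0.6216 0.022  0.08  ] ell [0.6214 0.022 ] depthmid [0.619 0.022 0.079] ext [0.032 0.031 0.01 ]
scene11 blue 167 [221.8 198. ] ray [ 0.6226 -0.0603  0.098 ] ell [ 0.6226 -0.0601] depthmid [ 0.619 -0.061  0.096] ext [0.032 0.03  0.011]
scene11 black 164 [178.3 184.5] ray [ 0.6206 -0.1443  0.116 ] ell [ 0.6207 -0.1446] depthmid [ 0.618 -0.145  0.115] ext [0.03  0.03  0.009]
scene11 black 29 [476.8 259.1] ray [0.7308 0.3618 0.116 ] ell [0.7312 0.3618] depthmid [0.733 0.36  0.119] ext [0.03  0.002 0.007]
scene11 green 212 [341.4 242.2] ray [0.6207 0.1709 0.026 ] ell [0.6209 0.1708] depthmid [0.938 0.146 0.291] ext [0.677 0.082 0.543]
scene11 teal 179 [179.6 231. ] ray [ 0.631  -0.1466  0.012 ] ell [ 0.6174 -0.1469] depthmid [ 0.623 -0.147  0.012
[... 1311 characters left out ...]
.112 0.012] ext [0.06  0.053 0.007]
wrist11 yellow 1066 [371.4 193.8] ray [0.6161 0.1084 0.062 ] ell [0.6161 0.1084] depthmid [0.575 0.137 0.18 ] ext [0.115 0.09  0.248]
wrist11 green 1125 [363.8 116. ] ray [0.6152 0.1711 0.026 ] ell [0.6152 0.1711] depthmid [0.575 0.171 0.163] ext [0.115 0.034 0.282]
wrist11 teal 588 [344.2 172.7] ray [0.6064 0.1153 0.012 ] ell [0.6168 0.1069] depthmid [0.581 0.129 0.157] ext [0.127 0.106 0.295]
wrist11 teal 564 [339.7 246.5] ray [0.609  0.0332 0.012 ] ell [0.6174 0.0219] depthmid [0.617 0.023 0.011] ext [0.061 0.059 0.005]
wrist11 teal 292 [326.6 311.4] ray [ 0.6009 -0.051   0.012 ] ell [ 0.6152 -0.0619] depthmid [0.573 0.046 0.156] ext [0.11  0.272 0.296]
```

View pics/scene11.png

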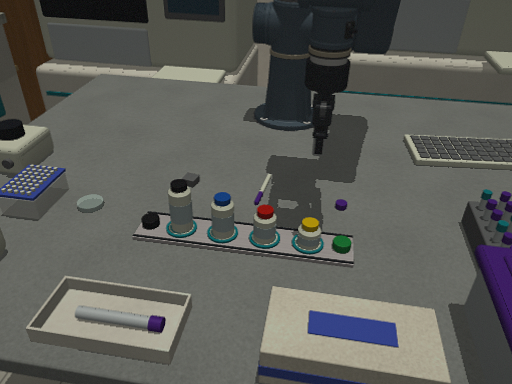

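View pics/side11.png

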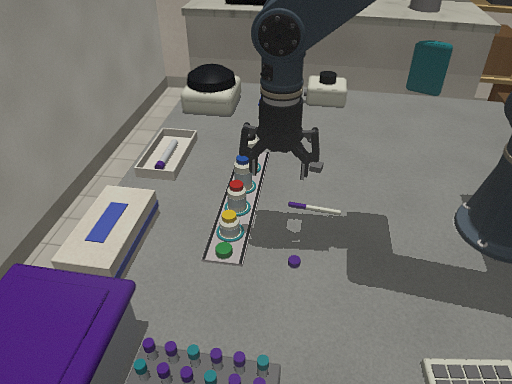

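The scene view shows all four bottles upright on their pads: yellow (310,223), red (265,210), blue (222,198) and black (179,185), rising from the green stop. The side view agrees for yellow, red and blue, though the gripper hides black there. Each cap is within about 4 mm of its pad centre, and the gripper is clear. Letting the arm settle, then handing in.

Call:
move_arm([
  [0, 0, 0, 0, 100],
  [0, 0, 0, 0, 100],
  [0, 0, 0, 0, 100],
  [0, 0, 0, 0, 100],
  [0, 0, 0, 0, 100],
  [0, 0, 0, 0, 100],
  [0, 0, 0, 0, 100],
  [0, 0, 0, 0, 100],
])

```text
t: 39.0
tcp_pos: [0.5175, 0.1073, 0.1737]
tool_rot: [0.706, 0.708, -0.0, 0.0]
force: [-0.2, 0.0, 0.7]
finger_gap: 0.995
```

```bash
python3 -c "
from h import *
print(manip.sign_off())"
```

```text
the job is handed in; nothing more can be done
None
```

All four bottles are standing on their pads in order of height, and the job was handed in at about 39 s. The green stop is beside pad_a, so yellow is on a, red on b, blue on c and black on d. I picked each bottle up by its body, carried it upright, lowered it until the wrist force showed contact, and then released it.

- **Position:** in the last scene picture all four bottles were upright, with the cap tops at the expected heights. The cap centres were about 2–4 mm from the pad centres, against a limit of 12 mm.
- **Disagreements:** the views differ by a few millimetres. The side view put the caps about 4 mm further towards +y, and up to about 8 mm for blue when the gripper partly hid it. An earlier unobstructed side view of blue gave about 4–5 mm. I put most of this down to the cap's side being included in the colour mask.
- **Not seen:** black was hidden from the side camera in the last picture. Its position then rests on the scene view, which matched an earlier clear side view to within about 4 mm.
- **Robot:** the arm was at rest and clear of everything at hand-in.

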